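# Unclamp a glass candle holder and set it in the cooling tray

### The arm

A 6-joint arm with a two-finger parallel gripper is mounted at the origin on the work surface. World frame = base frame: x ahead of the robot, y to its left, z up, the work surface at z = 0. Lengths are in mm, angles in rad, forces in N, time in s.
With the tool pointing down it reaches from about 275 to 1000 mm from the base axis. Payload 8.4 kg.
Tool frame: the origin (TCP) lies between the finger pads; the fingertips stand 8 mm ahead of it and the grasp point (between the pads) lies 11 mm behind it (tcp_to_tips is the distance from the TCP to the fingertips, in mm); z points along the fingers, y is the line along which they close (so a half turn about z gives the same grasp; the last joint's range is limited). The gripper opens to 85 mm and grips with 20 to 120 N. Pads are 22 mm wide; open, the fingers measure 114 mm over their backs; the gripper's body (76 mm by 85 mm) begins 54 mm behind the grasp point. The pads swing forward as they close: fully open they stand 13 mm farther back than shut.
Start: joints at [-1.328, 0.353, 1.633, -0, 1.155, -0.002], TCP at [151.475, -606.369, 208.981] pointing down, gripper open.
Joint ranges: [-2.63, 2.63], [-0.92, 2.1], [0.06, 2.66], [-1.3, 4.44], [0, 2.69], [-3.02, 3.02]. Speed limits (rad/s): [2.22, 2.22, 2.79, 3.14, 3.14, 3.14].

### API

Orientations are given as [roll, pitch, yaw] about the fixed x, y, z axes, in that order (R = Rz(yaw) Ry(pitch) Rx(roll)).
In Python, from rig import * gives the robot as it stands.
- The arm moves only by the tool step_arm, never from a script. Its argument "motion" is a list of rows, each an object with "claw": the finger opening in mm, from 0 to 85.4; "delta_pos": the shift along the tool's x, y, z in mm, a list of three; "turn": the turn about the tool's z in rad. In form: [{"claw": claw, "delta_pos": [dx, dy, dz], "turn": turn}, ...]. A call has 1 to 8 rows; each row shifts and turns the commanded pose from where the row before left it, along the tool's axes as they then stand; what a row does not reach is not made up. A row lasts 1/12 s, in which the tool goes at most 41.7 mm and 7.16 degrees, less where a joint would pass 70% of its speed; a pose out of reach is approached as far as the arm can. A call is refused whole if a number of a shift passes 41.7 or a number of a turn 0.125, either way. A call with a gripper value outside its range is refused whole. The fingers move at their own pace and stop on an object; "force" is the grip in N (left out, the last holds). Time passes only in rows, so rows that do not move let the fingers close. It gives the time, the measured TCP pose, the force, the opening and the grip force at its end, in the units of the state.
- sense(): the state, without advancing time (a new reading comes with each control period).
- grab_frame(name): name is "scene" or "top" or "wrist"; returns a dict with "img" (384x512x3 uint8, red, green, blue), "vertical_fov" (degrees; the focal length in pixels is half the picture's height over the tangent of half this angle, whatever the lens; pixels are square), "cx", "cy" (the principal point, pixels), "R" (3x3) and "t" (3): a world point X has camera coordinates R X + t. Camera axes: x right, y down, z forward; pixel columns grow to the right and rows downward; lengths in mm; the calibration is good to about 2 mm. A picture is of the moment at which its call begins. There is no depth.
- sign_off(): hands the job in; it is judged then, once.
The state is a dict: "clock": time; "qpos": joint angles; "qvel": joint speeds; "joint_efforts": joint torques, N m; "eef_pos": TCP position; "tcp_rot": TCP orientation; "contact_force": force on the tool from outside, world axes, zero at the start; "wrist_torque": the same for the moment, N m; "opening": opening from 0.0 (shut) to 1.0 (fully open); "grasp_force": force on a finger pad.
Only numpy, scipy, OpenCV 4.12 (cv2) and the standard library are available. Lean on these libraries where they do the work, as an engineer would, in place of code of your own. Each camera call takes 0.05 s, during which the arm holds its last target. There are 200 camera calls.

### The job

The glass twin candle holder clamped in the tilted bench vise is finished. Slide the vise's lock up the slope to its end stop, then slide the jaw fully open while the piece stays sitting in the vise, lift the piece out and set it down, without dropping it, upright on its foot in the low steel cooling tray. Leave the lock and the jaw fully open, and leave the other things on the bench where they are.

Things in the scene. Friction and masses are not known exactly. Their poses are not given: they have to be found in the camera images.
- seat (a point): Frame of the tilted bench vise: the point on its bed surface under the middle of the clamped piece, 58 mm above the bench. z is square to the bed, 25 degrees from vertical, leaning away from the robot; x points up the slope, towards the robot; y is level, along the bed, the way the jaw opens. 'Seat frame' below means this.
- bed: Grey vise bed, fixed, on a dark base plate; origin and axes as the seat. In seat frame, mm: bed surface z 0, x -54 to 72, y -88 to 218. Ledge that keeps the piece from sliding down: x -52.5 to -40.5, y -60 to 60, 12 high. Fixed steel jaw: y -87.5 to -60.5, x -45 to 45, 34 high. Sliding jaw on the +y side, lock beyond it.
- jaw (a joint): Sliding steel jaw, m: 0 shut, 0.05 fully open at its stop (moves along seat +y). About 4 N to slide; stays where left. In seat frame when shut, mm: block y 60.5 to 105, x -45 to 45, 34 high; hold-down lip over the piece's foot reaches to y 52, x -40 to 40, z 14 to 34; tail x -10 to 10, z 0 to 18, ends at y 165. Unless the lock is released its bolt stops the tail after 3 mm.
- jaw_grip (a point): Grip point in the jaw's black upright rib, moves with the jaw. The rib is 16 mm thick along seat x, 40 mm long along y, and stands from 34 to 82 mm above the bed; the point is 60 mm above the bed, mid rib (seat frame, jaw shut: x 0, y 84). Axes as the seat.
- lock (a joint): Sliding lock, m: at 0 its steel bolt stands behind the jaw's tail; slides up the slope (seat +x) to 0.05 at its end stop, released. Starts at 0 to 0.012. About 4.5 N to slide; stays where left. The bolt is 34 mm (x) by 20 mm (y) by 20 mm high, centred at y 178 in the seat frame.
- lock_grip (a point): Grip point in the lock's black upright tab, moves with the lock. The tab is 14 mm thick along seat x, 36 mm along y, and stands above the bolt from 20 to 68 mm over the bed; the point is 50 mm above the bed (seat frame, lock at 0: x 0, y 178). Axes as the seat.
- holder: The finished piece: opal-white glass twin candle holder, about 0.7 kg. Origin mid underside, z along its height. Foot 80 (x) x 120 (y) x 12 mm; on its middle an upright slab 36 (x) x 92 (y) mm from height 12 to 68; two round cups 34 mm across side by side on top, to 80. Starts with origin at the seat and axes as the seat, so leaning 25 degrees; sits steady in the vise also when the jaw is open.
- tray_floor (a point): Cooling tray fixed to the bench: low steel tray, 150 mm (x) by 170 mm (y) outside, walls 4 mm thick reaching 25 mm above the bench, grey floor 8 mm above the bench. The point is the middle of that floor, z up.
- mould: Bystander: turned brass mould, 64 mm across, 75 mm high, standing, origin under its middle.
- jar: Bystander: amber glass jar with a steel cap, 60 mm across, 85 mm high, standing, origin under its middle.
- paddle: Bystander: black graphite paddle with wooden handle, about 215 mm long, 60 mm wide, 24 mm high, lying along its x; origin on the bench, near its middle.
- marver: Bystander: dark steel block 70 x 55 x 22 mm, lying, origin under its middle.
Not all that is in view belongs to the job. Of the things shaped like the holder, the white one is meant.

How it is judged (in metres and radians):
On the way, in this order (a step that is already met when the one before it is completed fails the run):
1. the lock is slid up to its end stop with the jaw still shut (value of joint lock above 0.046 m and value of joint jaw below 0.01 m), for 0.2 s.
2. the jaw is slid fully open, the piece still sitting in the vise (value of joint each of jaw, lock above 0.046 m and distance between holder and seat below 0.015 m and angle between the z axis of holder and the z axis of seat, either way round below 0.15 rad), for 0.2 s.
3. the piece is lifted clear of the vise in the gripper (contact force between the fingers and holder above 0.5 N and distance between holder and seat above 0.06 m), for 0.2 s.
4. the piece stands on the tray floor while still held (contact force between the fingers and holder above 0.5 N and x of holder in the frame of tray_floor between -0.045 and 0.045 m and y of holder in the frame of tray_floor between -0.045 and 0.045 m and z of holder in the frame of tray_floor between -0.004 and 0.004 m and angle between holder's own z axis and vertical below 0.07 rad), for 0.1 s.
At the end, for the whole second after the job is handed in: The piece stands at rest and released on the tray's floor, upright within 4 degrees, its middle within 45 mm of the tray's middle each way; lock and jaw are both within 4 mm of their open stops (x of holder in the frame of tray_floor between -0.045 and 0.045 m and y of holder in the frame of tray_floor between -0.045 and 0.045 m and z of holder in the frame of tray_floor between -0.004 and 0.004 m and angle between holder's own z axis and vertical below 0.07 rad and value of joint each of lock, jaw above 0.046 m and linear speed of holder below 0.02 m/s and angular speed of holder below 0.1 rad/s and not (contact force between the fingers and holder above 0.5 N)); the robot touches nothing.
It fails at once if the mould is moved more than 25 mm (distance of mould from where it was at the start of the episode above 0.025 m).
It fails at once if the jar is moved more than 25 mm (distance of jar from where it was at the start of the episode above 0.025 m).
It fails at once if the paddle is moved more than 25 mm (distance of paddle from where it was at the start of the episode above 0.025 m).
It fails at once if the marver is moved more than 25 mm (distance of marver from where it was at the start of the episode above 0.025 m).
It fails at once if the piece is tipped over (more than 60 degrees) (angle between holder's own z axis and vertical above 1.05 rad).
It also fails if it takes over 51 s, if anything falls off the work surface, if the arm or the gripper's body presses on something with over 40 N, if the wrist force passes 120 N, or if a joint passes its speed limit or range.

## Working session

There is one attempt and no reset: what is moved stays moved. The work goes in short steps, Python scripts to look and compute and a tool call to move; the robot and the scene stay as the last step left them, time stands still between calls to the robot, and variables do not carry over. Pictures are saved under pics/ and viewed, at most 10 in all, crops included, and the job is handed in when it is done.

Besides the shell and the picture viewer there is one more tool, called after "Request:" as name(argument=value, ...) on one line, values as JSON. step_arm: Moves the arm, as the interface text tells. Its arguments: {"type":"object","properties":{"motion":{"type":"array","items":{"type":"object","properties":{"claw":{"type":"number"},"delta_pos":{"type":"array","items":{"type":"number"}},"turn":{"type":"number"}}}},"force":{"type":"number"}},"required":["motion"]}

```bash
mkdir -p pics
python3 - <<'E'
from rig import *
import cv2,numpy as np
print(sense())
for n in ("scene","top"):
    f=grab_frame(n); np.savez(f"pics/{n}0.npz",**f)
    cv2.imwrite(f"pics/{n}0.png",f["img"][:,:,::-1]); print(n,f["vertical_fov"],f["cx"],f["cy"],f["R"],f["t"])
E
```

```text
{'clock': 0.0, 'qpos': array([-1.32838070e+00,  3.53619120e-01,  1.63418882e+00,  2.34339638e-05,
        1.15520029e+00, -2.38741324e-03]), 'qvel': array([ 0.00056721,  0.00039166, -0.00152234,  0.00102261,  0.00042371,
        0.00019552]), 'joint_efforts': array([-2.60180735e-03, -6.05263066e+01, -3.42069983e+01, -2.48932347e-04,
        9.44874046e-03,  1.32806952e-05]), 'eef_pos': array([ 151.36420939, -605.8390067 ,  208.25643762]), 'tcp_rot': array([-3.14017713e+00, -2.48052653e-05,  2.44793548e-01]), 'contact_force': array([ 0.72577157, -0.12227036,  0.05884616]), 'wrist_torque': array([0.01896136, 0.00212321, 0.01680156]), 'grasp_force': 0.0, 'opening': 0.9994424317325356}
scene 53.00736681459897 254.11238629201978 199.66020031383084 [[ 0.5410179   0.84090283  0.01349329]
 [ 0.72037979 -0.45507737 -0.52340954]
 [-0.43399607  0.29289423 -0.8519744 ]] [-251.46610178 -372.95938741 1354.33503084]
top 49.66799108121458 250.61404480816813 188.78688992664806 [[-1.20825939e-02 -9.99926556e-01  9.45199504e-04]
 [-9.76560085e-01  1.15970768e-02 -2.14932332e-01]
 [ 2.14905585e-01 -3.51998420e-03 -9.76628486e-01]] [-30.0750334  581.12812752 961.58960854]
```

View pics/scene0.png

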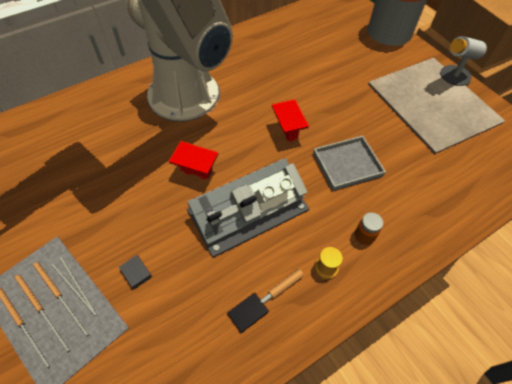

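View pics/top0.png

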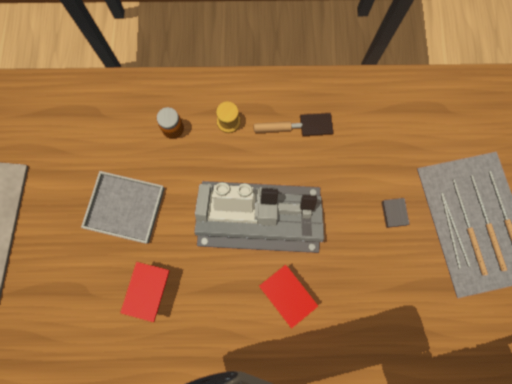

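The holder-shaped candidate is the white piece in the vise at top px (234,203). There is nothing else with that shape except possibly the grey/steel vise parts. The red plates at (145,292) and (289,295) are obstacles, the tray is at (123,207), and the bystanders are the jar (170,122), mould (228,116), paddle (300,126) and marver (396,212). I'll check the choice in one close crop.

Run:
```python
import cv2,numpy as np
a=np.load("pics/top0.npz")["img"][170:260,185:335,::-1]
b=np.load("pics/scene0.npz")["img"][150:260,180:315,::-1]
A=cv2.resize(a,(750,450)[:2] and (500,300),interpolation=cv2.INTER_CUBIC)
B=cv2.resize(b,(368,300),interpolation=cv2.INTER_CUBIC)
cv2.imwrite("pics/crop1.png",cv2.resize(np.hstack([A,B]),(800,276)))
big=cv2.resize(a,None,fx=5,fy=5,interpolation=cv2.INTER_CUBIC)
cv2.imwrite("pics/crop2.png",np.vstack([big]))
```

```text
(no output)
```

View pics/crop2.png

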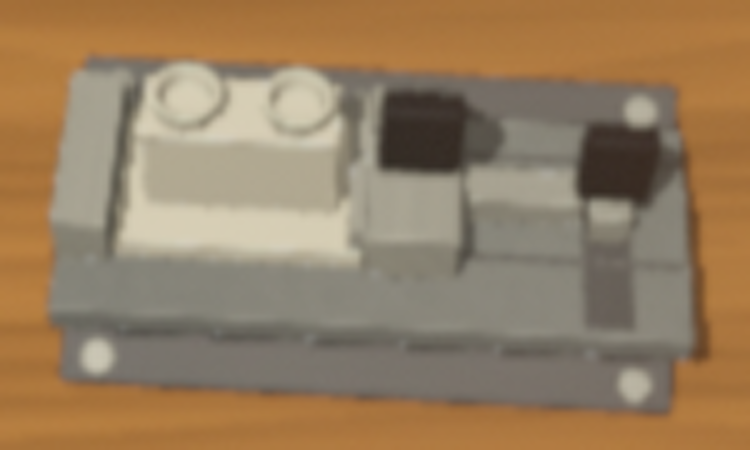

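The crop shows one white twin-cup piece, with cup tops at full-image px (222.6,189.4) and (245,190.4). The black jaw rib is at px ~(269,196) and the black lock tab at ~(309,203). The choice holds. Next I turn these into positions.

```bash
cat > h.py <<'E'
import cv2,numpy as np
def K(f):
    F=192/np.tan(np.radians(float(f["vertical_fov"]))/2); return F
def ray(f,p,z):
    F=K(f);d=f["R"].T@np.array([(p[0]-f["cx"])/F,(p[1]-f["cy"])/F,1]);c=-f["R"].T@f["t"]
    return c+d*(z-c[2])/d[2]
def proj(f,X):
    c=f["R"]@np.asarray(X,float)+f["t"];return np.array([f["cx"],f["cy"]])+K(f)*c[:2]/c[2]
def two(f,p,g,q):
    A=[];b=[]
    for h,u in((f,p),(g,q)):
        F=K(h);d=h["R"].T@np.array([(u[0]-h["cx"])/F,(u[1]-h["cy"])/F,1]);d/=np.linalg.norm(d);c=-h["R"].T@h["t"]
        P=np.eye(3)-np.outer(d,d);A.append(P);b.append(P@c)
    return np.linalg.lstsq(np.vstack(A),np.hstack(b),rcond=None)[0]
s,c=np.sin(np.radians(25)),np.cos(np.radians(25))
def seatR(yaw): # x towards robot & up; yaw about z, 0 => seat y = world -y
    R=np.array([[-c,0,s],[0,-1,0],[s,0,c]]).T  # rows are axes -> columns
    R=np.column_stack([[-c,0,s],[0,-1,0],[s,0,c]])
    return np.array([[np.cos(yaw),-np.sin(yaw),0],[np.sin(yaw),np.cos(yaw),0],[0,0,1]])@R
E
python3 - <<'E'
from h import *
from scipy.optimize import least_squares
T=dict(np.load("pics/top0.npz"));S=dict(np.load("pics/scene0.npz"))
o=lambda x,y:(185+x/5-.4,170+y/5-.4)
cu=[ray(T,o(188,97),130.5),ray(T,o(300,102),130.5)];print("cups",cu,np.linalg.norm(cu[0]-cu[1]))
pts={(72,-88,0):o(54,316),(72,218,0):o(692,346)}
print("near edge",[ray(T,p,58+72*s) for p in pts.values()])
obs=[((0,-29,80),o(188,97)),((0,29,80),o(300,102)),((72,-88,0),o(54,316)),((72,218,0),o(692,346)),
 ((8,64,82),o(381,113)),((8,104,82),o(465,116)),((8,104,34),o(463,172)),((8,64,34),o(380,165))]
def res(v): return np.hstack([proj(T,np.array([v[0],v[1],58])+seatR(v[2])@np.array(a))-p for a,p in obs])
r=least_squares(res,[500,0,0]);print(r.x,r.fun.reshape(-1,2).round(2))
hs=lambda f:cv2.cvtColor(f["img"],cv2.COLOR_RGB2HSV)
def blobs(f,lo,hi,mn):
    m=cv2.inRange(hs(f),lo,hi);cs,_=cv2.findContours(m,0,2)
    return [x for x in cs if cv2.contourArea(x)>mn]
# red plates
for f,n in((T,"top"),(S,"scene")):
    for k in blobs(f,(0,220,200),(6,255,255),200): 
        rr=cv2.minAreaRect(k);print(n,"red",[round(float(v),1) for v in rr[0]],cv2.boxPoints(rr).round(0).tolist())
tp=[(100,173),(163,184),(148,242),(83,229)]
print("tray top",[ray(T,p,25).round(0) for p in tp], np.mean([ray(T,p,25) for p in tp],axis=0))
sp=[(314,153),(363,138),(384,171),(329,188)]
print("tray scene",[ray(S,p,25).round(0) for p in sp], np.mean([ray(S,p,25) for p in sp],axis=0))
for n,p,z in(("jar",(168,115),85),("mould",(228,109),75)):print(n,ray(T,p,z).round(0))
E
```

```text
cups [array([566.19245872,  28.66396867, 130.5       ]), array([563.22245518, -22.91121683, 130.5       ])] 51.660629893199825
near edge [array([470.70191821,  94.22570352,  88.42851485]), array([ 453.02910824, -205.29806806,   88.42851485])]
[ 5.32509682e+02  5.26482969e+00 -5.38629751e-02] [[-1.62 -0.68]
 [ 1.12 -0.64]
 [-1.02 -0.58]
 [ 1.48 -1.12]
 [ 0.06  0.03]
 [ 0.75  0.15]
 [-0.3   1.04]
 [-0.5   1.75]]
scene red [193.4, 156.3] [[169.0, 161.0], [176.0, 139.0], [217.0, 152.0], [211.0, 173.0]]
scene red [290.2, 114.4] [[272.0, 104.0], [294.0, 94.0], [308.0, 124.0], [286.0, 135.0]]
tray top [array([636., 352.,  25.]), array([604., 188.,  25.]), array([456., 220.,  25.]), array([491., 385.,  25.])] [546.76521792 286.14023202  25.        ]
tray scene [array([472., 216.,  25.]), array([507., 385.,  25.]), array([639., 353.,  25.]), array([598., 174.,  25.])] [553.86035861 281.72201534  25.        ]
jar [768. 168.  85.]
mould [787.  18.  75.]
```

Run:
```python
from h import *
from scipy.optimize import least_squares
T=dict(np.load("pics/top0.npz"));S=dict(np.load("pics/scene0.npz"))
o=lambda x,y:(185+x/5-.4,170+y/5-.4)
obs=[((0,-26,80),o(188,97)),((0,26,80),o(300,102)),((72,-88,0),o(54,316)),((72,218,0),o(692,346)),
 ((8,64,82),o(381,113)),((8,104,82),o(465,116)),((8,104,34),o(463,172)),((8,64,34),o(380,165))]
def res(v): return np.hstack([proj(T,np.array([v[0],v[1],58])+seatR(v[2])@np.array(a))-p for a,p in obs])
r=least_squares(res,[500,0,0]);print(r.x,r.fun.reshape(-1,2).round(2))
v=r.x
W=lambda a:(np.array([v[0],v[1],58])+seatR(v[2])@np.array(a,float)).round(1)
print("jawgrip",W((0,84,60)),"lockgrip0",W((0,178,50)),"holder50",W((0,0,50)))
print("axes",seatR(v[2]).T.round(3))
print("redA",two(T,(145,292),S,(290.2,114.4)),"redB",two(T,(289,295),S,(193.4,156.3)))
for n,a,b in (("A",[(137,263),(168,270),(156,321),(121,313)],[(308,124),(286,135),(272,104),(294,94)]),("B",[(289,266),(317,302),(292,326),(261,288)],0)):
    z=two(T,(145,292),S,(290.2,114.4))[2] if n=="A" else two(T,(289,295),S,(193.4,156.3))[2]
    print(n,[ray(T,p,z).round(0).tolist() for p in a])
# lock tab: black top in top view: corners near edge top (580..657, 155?)
print("tab near-top edge expected px(crop) lock 0/12:",[((proj(T,W((x+7,178+d,68)))-[185,170])*5).round(0) for x in(0,12) for d in(-18,18)], [((proj(T,W((x+7,178+d,20)))-[185,170])*5).round(0) for x in(0,12) for d in(-18,18)])
```

```text
[ 5.32500511e+02  5.26439419e+00 -5.37946012e-02] [[-0.32 -0.62]
 [-0.18 -0.69]
 [-1.02 -0.57]
 [ 1.48 -1.12]
 [ 0.06  0.03]
 [ 0.75  0.15]
 [-0.3   1.05]
 [-0.5   1.75]]
jawgrip [553.3 -80.  112.4] lockgrip0 [ 544.  -173.6  103.3] holder50 [553.6   4.1 103.3]
axes [[-0.905  0.049  0.423]
 [-0.054 -0.999  0.   ]
 [ 0.422 -0.023  0.906]]
redA [337.67703233 212.03900478  76.64965712] redB [ 326.39302166 -121.27848475   80.57477774]
A [[403.0, 231.0, 77.0], [386.0, 158.0, 77.0], [272.0, 182.0, 77.0], [291.0, 263.0, 77.0]]
B [[391.0, -124.0, 81.0], [310.0, -186.0, 81.0], [258.0, -127.0, 81.0], [342.0, -58.0, 81.0]]
tab near-top edge expected px(crop) lock 0/12: [array([586., 136.]), array([663., 139.]), array([587., 157.]), array([665., 160.])] [array([574., 195.]), array([649., 198.]), array([575., 216.]), array([650., 219.])]
```

Request:
step_arm(motion=[{"claw": 50, "delta_pos": [0, 0, 0], "turn": -0.12}, {"claw": 50, "delta_pos": [0, 0, 0], "turn": -0.12}, {"claw": 50, "delta_pos": [0, 0, 0], "turn": -0.12}, {"claw": 50, "delta_pos": [0, 0, 0], "turn": -0.12}, {"claw": 50, "delta_pos": [0, 0, 0], "turn": -0.12}, {"claw": 50, "delta_pos": [0, 0, 0], "turn": -0.12}, {"claw": 50, "delta_pos": [0, 0, 0], "turn": -0.12}, {"claw": 50, "delta_pos": [0, 0, 0], "turn": -0.12}], force=40)

```text
clock: 0.77
eef_pos: [151.4, -606.1, 208.5]
tcp_rot: [-3.141, -0.001, 1.211]
contact_force: [0.5, 0.3, -0.2]
opening: 0.589
grasp_force: 0.0
```

Request:
step_arm(motion=[{"claw": 50, "delta_pos": [0, 0, 0], "turn": -0.104}, {"claw": 50, "delta_pos": [0, 0, 0], "turn": -0.104}, {"claw": 50, "delta_pos": [0, 0, 0], "turn": -0.104}, {"claw": 50, "delta_pos": [0, 0, 0], "turn": 0}])

```text
clock: 1.1
eef_pos: [151.4, -606.1, 208.5]
tcp_rot: [-3.141, -0.001, 1.521]
contact_force: [-0.5, -0.2, -0.8]
opening: 0.583
grasp_force: 0.0
```

Request:
step_arm(motion=[{"claw": 50, "delta_pos": [28, 23, 2], "turn": 0}, {"claw": 50, "delta_pos": [28, 23, 2], "turn": 0}, {"claw": 50, "delta_pos": [28, 23, 2], "turn": 0}, {"claw": 50, "delta_pos": [28, 23, 2], "turn": 0}, {"claw": 50, "delta_pos": [28, 23, 2], "turn": 0}, {"claw": 50, "delta_pos": [28, 23, 2], "turn": 0}, {"claw": 50, "delta_pos": [28, 23, 2], "turn": 0}, {"claw": 50, "delta_pos": [28, 23, 2], "turn": 0}])

```text
clock: 1.77
eef_pos: [348.1, -391.1, 192.9]
tcp_rot: [-3.142, -0.0, 1.513]
contact_force: [0.2, 0.4, 0.6]
opening: 0.583
grasp_force: 0.0
```

Request:
step_arm(motion=[{"claw": 50, "delta_pos": [28, 23, 2], "turn": 0}, {"claw": 50, "delta_pos": [28, 23, 2], "turn": 0}, {"claw": 50, "delta_pos": [28, 23, 2], "turn": 0}, {"claw": 50, "delta_pos": [28, 23, 2], "turn": 0}, {"claw": 50, "delta_pos": [28, 23, 2], "turn": 0}, {"claw": 50, "delta_pos": [28, 23, 2], "turn": 0}, {"claw": 50, "delta_pos": [28, 23, 2], "turn": 0}, {"claw": 50, "delta_pos": [0, 0, 0], "turn": 0}])

```text
clock: 2.43
eef_pos: [522.2, -201.5, 178.7]
tcp_rot: [3.14, -0.001, 1.516]
contact_force: [-1.2, 0.5, -0.6]
opening: 0.587
grasp_force: 0.0
```

Request:
step_arm(motion=[{"claw": 50, "delta_pos": [29, 20, 0], "turn": 0}, {"claw": 50, "delta_pos": [0, 0, 8], "turn": 0}, {"claw": 50, "delta_pos": [0, 0, 0], "turn": 0}])

```text
clock: 2.68
eef_pos: [540.0, -176.5, 169.7]
tcp_rot: [-3.14, -0.0, 1.516]
contact_force: [-0.7, -0.1, -0.2]
opening: 0.586
grasp_force: 0.0
```

Run:
```python
from rig import *
from h import *
for n in("wrist","scene"):
    f=grab_frame(n);np.savez(f"pics/{n}1.npz",**f);cv2.imwrite(f"pics/{n}1.png",f["img"][:,:,::-1])
print(sense()["eef_pos"])
W=dict(np.load("pics/wrist1.npz"))
print(W["R"],-W["R"].T@W["t"])
v=[532.5,5.26,-.0538]
G=lambda a:np.array([v[0],v[1],58])+seatR(v[2])@np.array(a,float)
for x in(0,3,6):
  print(x,[proj(W,G((x+a,178+b,68))).round(0).tolist() for a in(-7,7) for b in(-18,18)])
print("rib",[proj(W,G((a,84+b,82))).round(0).tolist() for a in(-8,8) for b in(-20,20)])
```

```text
[ 539.36666473 -177.85059073  170.49072136]
[[ 0.99851184 -0.05451398 -0.0015284 ]
 [-0.05131248 -0.94862482  0.31221464]
 [-0.01846994 -0.31167158 -0.95001036]] [544.22551355 -96.96085228 334.11385221]
0 [[280.0, 175.0], [279.0, 216.0], [265.0, 177.0], [265.0, 219.0]]
3 [[277.0, 176.0], [276.0, 216.0], [262.0, 178.0], [262.0, 219.0]]
6 [[274.0, 176.0], [273.0, 217.0], [258.0, 178.0], [258.0, 220.0]]
rib [[296.0, 41.0], [293.0, 104.0], [274.0, 39.0], [273.0, 104.0]]
```

View pics/wrist1.png

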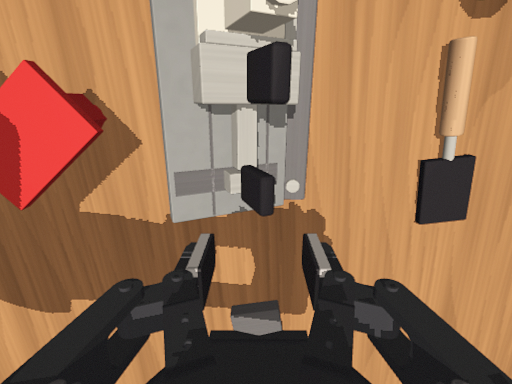

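The wrist view shows the lock tab at about (262,190), the jaw rib at (269,73), and the finger pads at about (203,255) and (316,255). The predictions match to within 3–4 px, and world x of the vise reads about 3 mm smaller, so I'll descend on the tab.

Request:
step_arm(motion=[{"claw": 50, "delta_pos": [5, 1, 20], "turn": 0}, {"claw": 50, "delta_pos": [0, 0, 25], "turn": 0}, {"claw": 50, "delta_pos": [0, 0, 24], "turn": 0}, {"claw": 50, "delta_pos": [0, 0, 0], "turn": 0}, {"claw": 6, "delta_pos": [0, 0, 0], "turn": 0}, {"claw": 6, "delta_pos": [0, 0, 0], "turn": 0}, {"claw": 6, "delta_pos": [0, 0, 0], "turn": 0}, {"claw": 6, "delta_pos": [0, 0, 0], "turn": 0}], force=40)

```text
clock: 3.45
eef_pos: [542.3, -173.3, 103.6]
tcp_rot: [3.139, 0.001, 1.516]
contact_force: [0.4, 0.5, 0.2]
opening: 0.074
grasp_force: 0.0
```

Run:
```python
from rig import *
from h import *
print(sense()["eef_pos"],sense()["opening"],sense()["grasp_force"],sense()["contact_force"])
f=grab_frame("wrist");g=grab_frame("scene");np.savez("pics/w2.npz",**f)
a=f["img"][:,130:400,::-1];b=cv2.resize(g["img"][120:260,150:330,::-1],(494,384),interpolation=cv2.INTER_CUBIC)
cv2.imwrite("pics/w2.png",np.hstack([a,b]))
```

```text
[ 542.32549608 -173.33838446  103.5608125 ] 0.0737279057504912 0.0 [0.3769449  0.54277952 0.15637689]
```

View pics/w2.png

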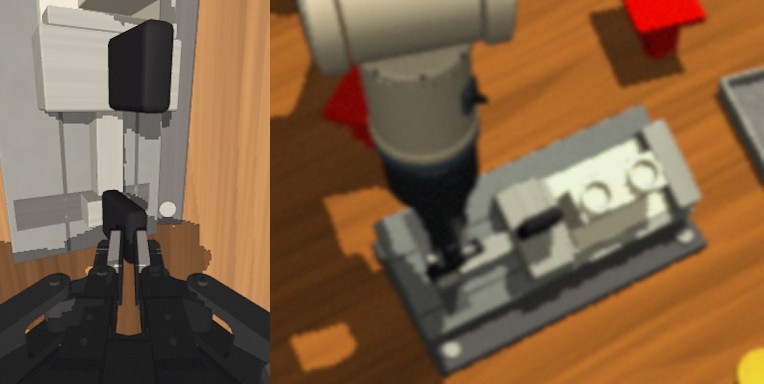

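Run:
```python
from h import *
W=dict(np.load("pics/w2.npz"));W1=dict(np.load("pics/wrist1.npz"));T=dict(np.load("pics/top0.npz"));S=dict(np.load("pics/scene0.npz"))
print("TCP px",proj(W,(542.3,-173.3,103.6)),"grasp",proj(W,(542.3,-173.3,114.6)))
# tab & rib black masks in wrist1/w2 above the fingers, and bounding
for f,r in((W1,(160,220)),(W1,(30,115)),(W,(180,240)),(W,(10,118))):
    m=(f["img"].max(2)<60)[r[0]:r[1],225:310];y,x=np.nonzero(m);print(x.min()+225,x.max()+225,y.min()+r[0],y.max()+r[0])
# rib end: bottom edge of rib top at wrist1 row 104, col ~281: z=132
G=58+82*c
print("rib +y end top mid",ray(W1,(281,103),G),"rib -y end",ray(W1,(281,42),G))
print("tab +y end top",ray(W1,(267,213),58+68*c),"tab -y end",ray(W1,(257,167),58+68*c), ray(W1,(257,167),58+20*c))
o=lambda x,y:(185+x/5-.4,170+y/5-.4)
print("tab from top: ",[ray(T,o(a,128),58+68*c) for a in(588,660)])
print("wrist cam cross-check bolt",ray(W1,(292,186),20),ray(T,o(641,110),20))
```

```text
TCP px [258.69287363 227.11561594] grasp [258.77065542 234.9210555 ]
241 274 165 215
247 290 42 103
232 276 190 239
238 302 19 112
rib +y end top mid [559.79621405 -99.81164661 132.31723854] rib -y end [560.88749455 -61.60602798 132.31723854]
tab +y end top [ 546.42397915 -187.99218934  119.62892952] tab -y end [ 540.20403569 -147.75930748  119.62892952] [ 539.38838189 -158.06247321   76.12615574]
tab from top:  [array([ 551.63239224, -156.48414533,  119.62892952]), array([ 551.23456307, -189.9413021 ,  119.62892952])]
wrist cam cross-check bolt [ 578.91585677 -196.90937187   20.        ] [ 580.92145028 -197.11050663   20.        ]
```

Request:
step_arm(motion=[{"claw": 0, "delta_pos": [0, 0, 0], "turn": 0}, {"claw": 0, "delta_pos": [0, 0, 0], "turn": 0}, {"claw": 0, "delta_pos": [0, 0, 0], "turn": 0}], force=40)

```text
clock: 3.8
eef_pos: [541.5, -172.8, 102.2]
tcp_rot: [3.141, 0.0, 1.517]
contact_force: [0.8, -1.0, -0.2]
opening: -0.002
grasp_force: 0.0
```

Run:
```python
from rig import *
from h import *
f=grab_frame("wrist");g=grab_frame("scene");np.savez("pics/w3.npz",**f)
a=cv2.resize(f["img"][150:300,180:340,::-1],(427,400),interpolation=cv2.INTER_CUBIC);b=cv2.resize(g["img"][180:245,180:240,::-1],(369,400),interpolation=cv2.INTER_CUBIC)
cv2.imwrite("pics/w3.png",np.hstack([a,b]))
```

```text
(no output)
```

View pics/w3.png

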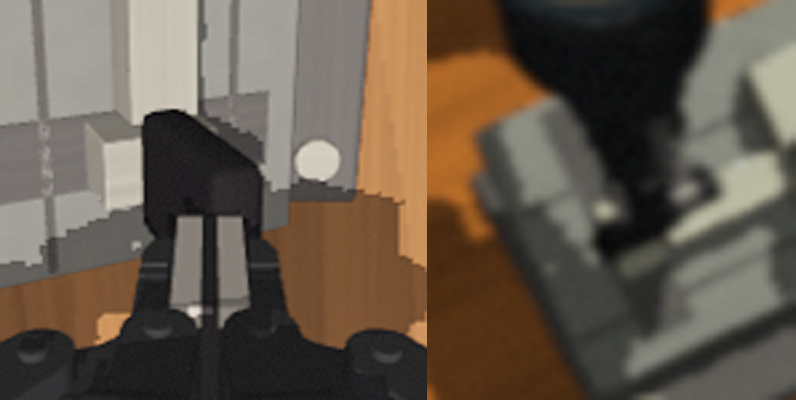

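Run:
```python
from rig import *
from h import *
st=sense();p=st["eef_pos"];print(p,K(dict(np.load("pics/w3.npz"))))
W=dict(np.load("pics/w3.npz"));cr=lambda u:((u-[180,150])*400/150).round(0).tolist()
print("cam",-W["R"].T@W["t"])
for z in(86,94,105,115,125):print(z,"finger +y face",cr(proj(W,(p[0],p[1]+11,z))),"-y",cr(proj(W,(p[0],p[1]-11,z))))
v=[530,5.26,-.0538]
G=lambda a:np.array([v[0],v[1],58])+seatR(v[2])@np.array(a,float)
for z in(20,68):print("tab",z,[(G((3+a,178+b,z)).round(0).tolist(),cr(proj(W,G((3+a,178+b,z))))) for a in(-7,7) for b in(-18,18)])
```

```text
[ 541.44188073 -172.74003436  102.01688126] 274.4763663811115
cam [545.35298368 -93.08105476 266.5489306 ]
86 finger +y face [207.0, 141.0] -y [212.0, 216.0]
94 finger +y face [207.0, 152.0] -y [212.0, 230.0]
105 finger +y face [207.0, 169.0] -y [212.0, 251.0]
115 finger +y face [207.0, 187.0] -y [212.0, 272.0]
125 finger +y face [207.0, 206.0] -y [213.0, 296.0]
tab 20 [([533.0, -155.0, 74.0], [177.0, 105.0]), ([532.0, -191.0, 74.0], [179.0, 223.0]), ([521.0, -154.0, 80.0], [129.0, 112.0]), ([519.0, -190.0, 80.0], [133.0, 232.0])]
tab 68 [([554.0, -156.0, 118.0], [262.0, 166.0]), ([552.0, -192.0, 118.0], [258.0, 308.0]), ([541.0, -156.0, 124.0], [204.0, 177.0]), ([539.0, -192.0, 124.0], [204.0, 323.0])]
```

Run:
```python
import rig
from h import *
print([n for n in dir(rig) if not n.startswith("__")], getattr(rig,"tcp_to_tips",None))
W=dict(np.load("pics/wrist1.npz"))
for z in(150,162,170,180,190,200,210):print(z,[proj(W,(x,-177.5+dy,z)).round(0).tolist() for x in(515,565) for dy in(11,-11)])
print(rig.sense()["qpos"])
```

```text
['MotionError', 'grab_frame', 'sense', 'sign_off', 'tcp_to_tips'] 8.0
150 [[223.0, 204.0], [226.0, 232.0], [293.0, 201.0], [293.0, 228.0]]
162 [[221.0, 210.0], [224.0, 240.0], [295.0, 207.0], [295.0, 236.0]]
170 [[219.0, 215.0], [223.0, 245.0], [297.0, 211.0], [297.0, 242.0]]
180 [[217.0, 222.0], [221.0, 253.0], [299.0, 218.0], [299.0, 249.0]]
190 [[215.0, 229.0], [219.0, 262.0], [301.0, 225.0], [301.0, 258.0]]
200 [[212.0, 237.0], [216.0, 272.0], [304.0, 233.0], [304.0, 268.0]]
210 [[209.0, 246.0], [213.0, 283.0], [307.0, 242.0], [307.0, 279.0]]
[-3.11466759e-01  3.91142570e-01  1.84786079e+00 -3.52818361e-06
  9.02603259e-01 -2.57542641e-01]
```

The images contradict the stated tool length. The wrist views put the fingertips about 30 mm higher than TCP−8, and the fingers shut over the tab without touching it. I'll confirm with a gentle probe downward.

Request:
step_arm(motion=[{"claw": 0, "delta_pos": [0, 0, 2], "turn": 0}, {"claw": 0, "delta_pos": [0, 0, 0], "turn": 0}])

```text
clock: 4.07
eef_pos: [542.3, -172.9, 100.4]
tcp_rot: [3.14, 0.0, 1.517]
contact_force: [0.6, 0.7, 4.6]
opening: -0.001
grasp_force: 2.2
```

Request:
step_arm(motion=[{"claw": 0, "delta_pos": [0, 0, 2], "turn": 0}, {"claw": 0, "delta_pos": [0, 0, 0], "turn": 0}])

```text
clock: 4.23
eef_pos: [543.3, -173.0, 99.5]
tcp_rot: [3.138, 0.0, 1.517]
contact_force: [-1.0, 2.0, 15.0]
opening: 0.001
grasp_force: 6.8
```

The probe confirms it: contact came at TCP z about 101 on the tab top (z about 122), so the real fingertips stand about 21 mm behind the TCP. I use tips = TCP + 21 from here. Now lift, open, and go lower.

Request:
step_arm(motion=[{"claw": 50, "delta_pos": [0, 0, -12], "turn": 0}, {"claw": 50, "delta_pos": [0, -1, 0], "turn": 0}, {"claw": 50, "delta_pos": [0, 0, 0], "turn": 0}, {"claw": 50, "delta_pos": [0, 0, 0], "turn": 0}, {"claw": 50, "delta_pos": [0, 0, 14], "turn": 0}, {"claw": 50, "delta_pos": [0, 0, 14], "turn": 0}, {"claw": 50, "delta_pos": [0, 0, 12], "turn": 0}, {"claw": 50, "delta_pos": [0, 0, 0], "turn": 0}], force=40)

```text
clock: 4.9
eef_pos: [538.5, -172.1, 67.3]
tcp_rot: [-3.137, -0.001, 1.517]
contact_force: [-1.3, -0.7, -0.7]
opening: 0.588
grasp_force: 0.0
```

Request:
step_arm(motion=[{"claw": 8, "delta_pos": [0, 0, 0], "turn": 0}, {"claw": 8, "delta_pos": [0, 0, 0], "turn": 0}, {"claw": 8, "delta_pos": [0, 0, 0], "turn": 0}, {"claw": 8, "delta_pos": [0, 0, 0], "turn": 0}])

```text
clock: 5.23
eef_pos: [541.6, -172.9, 70.8]
tcp_rot: [3.139, 0.0, 1.517]
contact_force: [4.7, 1.1, 0.4]
opening: 0.284
grasp_force: 36.5
```

Request:
step_arm(motion=[{"claw": 8, "delta_pos": [0, -5.4, -2.5], "turn": 0}, {"claw": 8, "delta_pos": [0, -5.4, -2.5], "turn": 0}, {"claw": 8, "delta_pos": [0, -5.4, -2.5], "turn": 0}, {"claw": 8, "delta_pos": [0, -5.4, -2.5], "turn": 0}, {"claw": 8, "delta_pos": [0, -5.4, -2.5], "turn": 0}, {"claw": 8, "delta_pos": [0, -5.4, -2.5], "turn": 0}, {"claw": 8, "delta_pos": [0, -5.4, -2.5], "turn": 0}, {"claw": 8, "delta_pos": [0, 0, 0], "turn": 0}], force=40)

```text
clock: 5.9
eef_pos: [502.9, -170.4, 88.8]
tcp_rot: [3.14, -0.0, 1.517]
contact_force: [2.0, 3.8, 7.6]
opening: 0.282
grasp_force: 37.1
```

Request:
step_arm(motion=[{"claw": 8, "delta_pos": [0, -3.6, -1.7], "turn": 0}, {"claw": 8, "delta_pos": [0, 0, 0], "turn": 0}])

```text
clock: 6.07
eef_pos: [499.8, -170.2, 90.3]
tcp_rot: [3.14, -0.0, 1.517]
contact_force: [2.7, 4.2, 5.9]
opening: 0.284
grasp_force: 37.1
```

Request:
step_arm(motion=[{"claw": 8, "delta_pos": [0, -2.7, -1.3], "turn": 0}, {"claw": 8, "delta_pos": [0, 0, 0], "turn": 0}])

```text
clock: 6.23
eef_pos: [498.1, -170.2, 91.4]
tcp_rot: [3.138, -0.0, 1.516]
contact_force: [8.6, 4.2, -0.1]
opening: 0.282
grasp_force: 39.4
```

Request:
step_arm(motion=[{"claw": 8, "delta_pos": [0, -2.7, -1.3], "turn": 0}, {"claw": 8, "delta_pos": [0, 0, 0], "turn": 0}])

```text
clock: 6.4
eef_pos: [497.9, -170.2, 92.0]
tcp_rot: [3.133, 0.0, 1.516]
contact_force: [23.7, 4.7, -19.4]
opening: 0.28
grasp_force: 41.4
```

Request:
step_arm(motion=[{"claw": 8, "delta_pos": [0, 1, 0.5], "turn": 0}, {"claw": 8, "delta_pos": [0, 0, 0], "turn": 0}, {"claw": 45, "delta_pos": [0, 0, 0], "turn": 0}, {"claw": 45, "delta_pos": [0, 0, 0], "turn": 0}, {"claw": 45, "delta_pos": [0, 0, 0], "turn": 0}, {"claw": 45, "delta_pos": [0, 0, -15], "turn": 0}, {"claw": 45, "delta_pos": [0, 0, -25], "turn": 0}, {"claw": 45, "delta_pos": [0, 0, 0], "turn": 0}])

```text
clock: 7.07
eef_pos: [496.4, -171.1, 134.8]
tcp_rot: [3.137, 0.001, 1.517]
contact_force: [1.2, -1.1, 0.4]
opening: 0.527
grasp_force: 0.0
```

Request:
step_arm(motion=[{"claw": 45, "delta_pos": [24, 13.5, 0], "turn": 0}, {"claw": 45, "delta_pos": [24, 13.5, 0], "turn": 0}, {"claw": 45, "delta_pos": [24, 13.5, 0], "turn": 0}, {"claw": 45, "delta_pos": [21, 13.5, 0], "turn": 0}, {"claw": 45, "delta_pos": [0, 0, 0], "turn": 0}, {"claw": 45, "delta_pos": [0, 0, 0], "turn": 0}])

```text
clock: 7.57
eef_pos: [553.7, -79.6, 131.0]
tcp_rot: [-3.141, 0.0, 1.519]
contact_force: [-1.1, -0.1, -0.9]
opening: 0.525
grasp_force: 0.0
```

Run:
```python
from rig import *
from h import *
f=grab_frame("wrist");np.savez("pics/w4.npz",**f);cv2.imwrite("pics/w4.png",f["img"][:,:,::-1]);p=sense()["eef_pos"];print(p)
print("tips mid px",proj(f,(p[0],p[1],p[2]+21)))
v=[530,5.26,-.0538]
G=lambda a:np.array([v[0],v[1],58])+seatR(v[2])@np.array(a,float)
print("rib top",[proj(f,G((a,84+b,82))).round(0).tolist() for a in(-8,8) for b in(-20,20)])
print("cups",[proj(f,G((0,b,80))).round(0).tolist() for b in(-26,26)])
```

```text
[553.0707467  -80.28195    130.98465607]
tips mid px [257.87820126 243.91296907]
rib top [[280.0, 198.0], [279.0, 253.0], [258.0, 202.0], [258.0, 258.0]]
cups [[270.0, 42.0], [268.0, 139.0]]
```

View pics/w4.png

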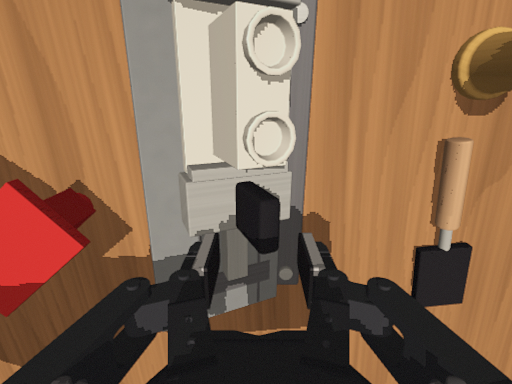

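The wrist view shows the rib (237–279, 183–250) between the fingers at about (208,258) and (311,258), with cup tops at (272,43) and (270,138), all as predicted. The rib top sits about 3–4 mm towards +x, so I shift by that and descend.

Request:
step_arm(motion=[{"claw": 45, "delta_pos": [2, 3.5, 8], "turn": 0}, {"claw": 45, "delta_pos": [0, 0, 15], "turn": 0}, {"claw": 45, "delta_pos": [0, 0, 16], "turn": 0}, {"claw": 45, "delta_pos": [0, 0, 0], "turn": 0}, {"claw": 8, "delta_pos": [0, 0, 0], "turn": 0}, {"claw": 8, "delta_pos": [0, 0, 0], "turn": 0}, {"claw": 8, "delta_pos": [0, 0, 0], "turn": 0}, {"claw": 8, "delta_pos": [0, 0, 0], "turn": 0}], force=40)

```text
clock: 8.28
eef_pos: [557.4, -79.1, 92.7]
tcp_rot: [3.141, 0.001, 1.517]
contact_force: [2.0, -3.4, -4.4]
opening: 0.251
grasp_force: 36.7
```

Gripped. Slide the jaw along seat +y (tool −x).

Request:
step_arm(motion=[{"claw": 8, "delta_pos": [-6, 0, 0], "turn": 0}, {"claw": 8, "delta_pos": [-6, 0, 0], "turn": 0}, {"claw": 8, "delta_pos": [-6, 0, 0], "turn": 0}, {"claw": 8, "delta_pos": [-6, 0, 0], "turn": 0}, {"claw": 8, "delta_pos": [-6, 0, 0], "turn": 0}, {"claw": 8, "delta_pos": [-6, 0, 0], "turn": 0}, {"claw": 8, "delta_pos": [-6, 0, 0], "turn": 0}, {"claw": 8, "delta_pos": [0, 0, 0], "turn": 0}], force=40)

```text
clock: 8.95
eef_pos: [554.7, -122.1, 92.5]
tcp_rot: [-3.141, 0.001, 1.517]
contact_force: [-2.9, -2.8, 3.5]
opening: 0.252
grasp_force: 37.8
```

Request:
step_arm(motion=[{"claw": 8, "delta_pos": [-4, 0, 0], "turn": 0}, {"claw": 8, "delta_pos": [-2, 0, 0], "turn": 0}, {"claw": 8, "delta_pos": [0, 0, 0], "turn": 0}])

```text
clock: 9.2
eef_pos: [554.4, -127.0, 92.5]
tcp_rot: [-3.141, 0.0, 1.517]
contact_force: [-2.8, 0.6, 6.5]
opening: 0.251
grasp_force: 38.0
```

Request:
step_arm(motion=[{"claw": 8, "delta_pos": [-2, 0, 0], "turn": 0}, {"claw": 8, "delta_pos": [-2, 0, 0], "turn": 0}, {"claw": 8, "delta_pos": [0, 0, 0], "turn": 0}])

```text
clock: 9.45
eef_pos: [554.2, -129.1, 92.5]
tcp_rot: [-3.141, -0.002, 1.516]
contact_force: [-1.2, 11.7, 7.0]
opening: 0.252
grasp_force: 38.1
```

Request:
step_arm(motion=[{"claw": 8, "delta_pos": [0, 0, 0], "turn": 0}, {"claw": 45, "delta_pos": [1, 0, 0], "turn": 0}, {"claw": 45, "delta_pos": [0, 0, 0], "turn": 0}, {"claw": 45, "delta_pos": [0, 0, 0], "turn": 0}, {"claw": 45, "delta_pos": [0, 0, -10], "turn": 0}, {"claw": 64, "delta_pos": [0, 0, -20], "turn": 0}, {"claw": 64, "delta_pos": [0, 0, -25], "turn": 0}, {"claw": 64, "delta_pos": [0, 0, 0], "turn": 0}])

```text
clock: 10.12
eef_pos: [557.3, -130.4, 152.2]
tcp_rot: [3.135, 0.002, 1.517]
contact_force: [1.0, -0.1, 0.3]
opening: 0.746
grasp_force: 0.0
```

Request:
step_arm(motion=[{"claw": 64, "delta_pos": [27, -1.5, 0], "turn": 0}, {"claw": 64, "delta_pos": [27, -1.5, 0], "turn": 0}, {"claw": 64, "delta_pos": [27, -1.5, 0], "turn": 0}, {"claw": 64, "delta_pos": [27, -1.5, 0], "turn": 0}, {"claw": 64, "delta_pos": [24, -1, 0], "turn": 0}, {"claw": 64, "delta_pos": [0, 0, 0], "turn": 0}, {"claw": 64, "delta_pos": [0, 0, 0], "turn": 0}])

```text
clock: 10.7
eef_pos: [554.9, 3.5, 147.6]
tcp_rot: [3.141, 0.0, 1.519]
contact_force: [-0.2, -0.5, -0.6]
opening: 0.748
grasp_force: 0.0
```

Run:
```python
from rig import *
from h import *
g=grab_frame("scene")
f=grab_frame("wrist");np.savez("pics/w5.npz",**f)
b=cv2.resize(g["img"][130:260,170:320,::-1],(443,384),interpolation=cv2.INTER_CUBIC)
cv2.imwrite("pics/w5.png",np.hstack([f["img"][:,90:440,::-1],b]));p=sense()["eef_pos"];print(p)
for z in(21,28):print("tips px",proj(f,(p[0]-32,p[1],p[2]+z))-[90,0],proj(f,(p[0]+32,p[1],p[2]+z))-[90,0])
v=[530,5.26,-.0538]
G=lambda a:np.array([v[0],v[1],58])+seatR(v[2])@np.array(a,float)
q=lambda a:(proj(f,G(a))-[90,0]).round(0).tolist()
print("cups",q((0,-26,80)),q((0,26,80)),"slab top near",q((18,-46,68)),q((18,46,68)),"foot near top",q((40,-60,12)),q((40,60,12)))
print("rib open",q((0,134,82)),"tab open",q((50,178,68)))
```

```text
[554.82180405   2.14299831 147.49105029]
tips px [114.68770556 246.15544169] [223.40204876 241.01932075]
tips px [112.40673526 252.427123  ] [225.79271459 247.11080936]
cups [182.0, 180.0] [181.0, 247.0] slab top near [150.0, 150.0] [153.0, 268.0] foot near top [99.0, 124.0] [109.0, 255.0]
rib open [180.0, 359.0] tab open [121.0, 405.0]
```

View pics/w5.png

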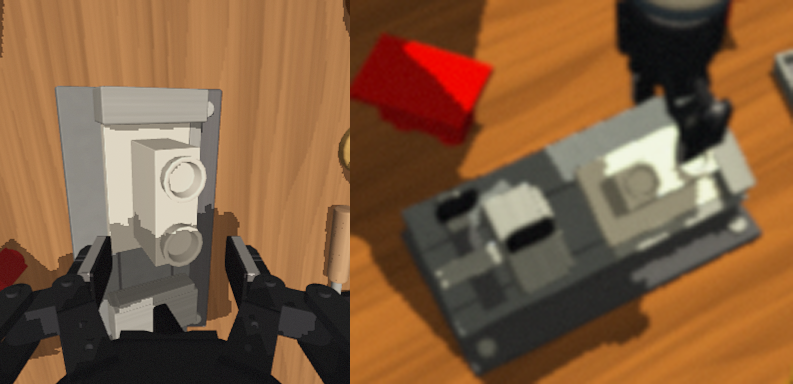

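The view shows the jaw open, the lock up, and the piece still seated. Cups are at (184,177) and (181,244) in the crop, against predictions of (182,180) and (181,247), and the fingers stand either side. I descend onto the slab.

Request:
step_arm(motion=[{"claw": 64, "delta_pos": [3, 0, 25], "turn": 0}, {"claw": 64, "delta_pos": [0, 0, 25], "turn": 0}, {"claw": 64, "delta_pos": [0, 0, 18], "turn": 0}, {"claw": 64, "delta_pos": [0, 0, 0], "turn": 0}])

```text
clock: 11.13
eef_pos: [552.3, 4.5, 76.1]
tcp_rot: [-3.136, 0.001, 1.516]
contact_force: [-1.5, -0.2, -0.0]
opening: 0.747
grasp_force: 0.0
```

Request:
step_arm(motion=[{"claw": 64, "delta_pos": [0, 0, 6], "turn": 0}, {"claw": 64, "delta_pos": [0, 0, 6], "turn": 0}, {"claw": 64, "delta_pos": [0, 0, 0], "turn": 0}])

```text
clock: 11.38
eef_pos: [555.0, 5.3, 67.2]
tcp_rot: [3.141, 0.0, 1.516]
contact_force: [-0.2, 0.1, -0.6]
opening: 0.756
grasp_force: 0.0
```

Close in small rows with a modest force.

Request:
step_arm(motion=[{"claw": 30, "delta_pos": [0, 0, 0], "turn": 0}, {"claw": 30, "delta_pos": [0, 0, 0], "turn": 0}, {"claw": 30, "delta_pos": [0, 0, 0], "turn": 0}, {"claw": 30, "delta_pos": [0, 0, 0], "turn": 0}, {"claw": 30, "delta_pos": [0, 0, 0], "turn": 0}], force=40)

```text
clock: 11.8
eef_pos: [554.5, 5.6, 68.4]
tcp_rot: [-3.141, 0.0, 1.517]
contact_force: [-3.1, -0.1, 6.9]
opening: 0.533
grasp_force: 39.4
```

Request:
step_arm(motion=[{"claw": 30, "delta_pos": [0, 0, -3], "turn": 0}, {"claw": 30, "delta_pos": [0, 0, -5], "turn": 0}, {"claw": 30, "delta_pos": [-1, 0, -6], "turn": 0}, {"claw": 30, "delta_pos": [-1, 0, -8], "turn": 0}, {"claw": 30, "delta_pos": [0, 0, -8], "turn": 0}, {"claw": 30, "delta_pos": [0, 0, -10], "turn": 0}], force=50)

```text
clock: 12.3
eef_pos: [555.0, 3.7, 107.9]
tcp_rot: [3.141, -0.0, 1.517]
contact_force: [-0.2, -0.8, -6.9]
opening: 0.427
grasp_force: 49.4
```

The opening went to 36.5 mm, which is the slab thickness, so the piece righted itself in the grip with its weight (about 7 N) held. Lift further, then carry.

Request:
step_arm(motion=[{"claw": 30, "delta_pos": [0, 0, -10], "turn": 0}, {"claw": 30, "delta_pos": [0, 0, -15], "turn": 0}, {"claw": 30, "delta_pos": [0, 0, -15], "turn": 0}, {"claw": 30, "delta_pos": [0, 0, -15], "turn": 0}, {"claw": 30, "delta_pos": [0, 0, -5], "turn": 0}, {"claw": 30, "delta_pos": [0, 0, 0], "turn": 0}, {"claw": 30, "delta_pos": [0, 0, 0], "turn": 0}], force=60)

```text
clock: 12.88
eef_pos: [554.7, 3.8, 167.4]
tcp_rot: [3.141, -0.0, 1.517]
contact_force: [-0.4, 0.5, -6.6]
opening: 0.419
grasp_force: 62.1
```

Request:
step_arm(motion=[{"claw": 30, "delta_pos": [15, -1, 0], "turn": 0}, {"claw": 30, "delta_pos": [20, -1.5, 0], "turn": 0}, {"claw": 30, "delta_pos": [20, -1.5, 0], "turn": 0}, {"claw": 30, "delta_pos": [20, -1.5, 0], "turn": 0}, {"claw": 30, "delta_pos": [20, -1.5, 0], "turn": 0}, {"claw": 30, "delta_pos": [20, -1.5, 0], "turn": 0}, {"claw": 30, "delta_pos": [20, -1.5, 0], "turn": 0}, {"claw": 30, "delta_pos": [20, -1.5, 0], "turn": 0}])

```text
clock: 13.55
eef_pos: [550.7, 159.9, 165.9]
tcp_rot: [-3.14, 0.001, 1.517]
contact_force: [-0.3, 0.2, -6.0]
opening: 0.413
grasp_force: 62.0
```

Request:
step_arm(motion=[{"claw": 30, "delta_pos": [20, -1.5, 0], "turn": 0}, {"claw": 30, "delta_pos": [20, -1.5, 0], "turn": 0}, {"claw": 30, "delta_pos": [20, -1.5, 0], "turn": 0}, {"claw": 30, "delta_pos": [20, -1.5, 0], "turn": 0}, {"claw": 30, "delta_pos": [20, -1.5, 0], "turn": 0}, {"claw": 30, "delta_pos": [20, -1.5, 0], "turn": 0}, {"claw": 30, "delta_pos": [5, -1, 0], "turn": 0.1}, {"claw": 30, "delta_pos": [0, 0, 0], "turn": 0}])

```text
clock: 14.22
eef_pos: [547.5, 285.8, 165.8]
tcp_rot: [-3.14, 0.001, 1.414]
contact_force: [1.0, 0.4, -6.7]
opening: 0.416
grasp_force: 62.0
```

Run:
```python
from rig import *
from h import *
g=grab_frame("scene");np.savez("pics/s6.npz",**g)
f=grab_frame("wrist")
b=cv2.resize(g["img"][80:220,270:410,::-1],(384,384),interpolation=cv2.INTER_CUBIC)
cv2.imwrite("pics/w6.png",np.hstack([f["img"][:,60:470,::-1],b]));st=sense();p=st["eef_pos"];print(p,st["tcp_rot"],st["opening"],st["contact_force"])
q=lambda X:(proj(g,X)-[270,80])*384/140
th=st["tcp_rot"][2];ax=np.array([np.cos(th),np.sin(th),0]);ay=np.array([np.sin(th),-np.cos(th),0])
for z in(-10,0,10,20):print(z,"foot corners(bottom) if at TCP+z",[q(p+a*60*ax+b_*40*ay+[0,0,z]).round(0).tolist() for a in(-1,1) for b_ in(-1,1)])
print("tray mid wrist px",proj(f,(549,285,8))-[60,0],"scene crop",q((549,285,8)))
```

```text
[547.58824006 284.02299887 166.03929461] [-3.13997349e+00  1.57595706e-03  1.42011829e+00] 0.4217341163492138 [-0.16467048  0.22385989 -6.64850066]
-10 foot corners(bottom) if at TCP+z [[168.0, 131.0], [209.0, 188.0], [268.0, 97.0], [311.0, 150.0]]
0 foot corners(bottom) if at TCP+z [[170.0, 124.0], [211.0, 181.0], [270.0, 90.0], [314.0, 144.0]]
10 foot corners(bottom) if at TCP+z [[171.0, 117.0], [213.0, 174.0], [273.0, 83.0], [318.0, 137.0]]
20 foot corners(bottom) if at TCP+z [[173.0, 110.0], [216.0, 168.0], [276.0, 76.0], [321.0, 130.0]]
tray mid wrist px [199.85598649 168.83784261] scene crop [209.05267807 229.6131901 ]
```

View pics/w6.png

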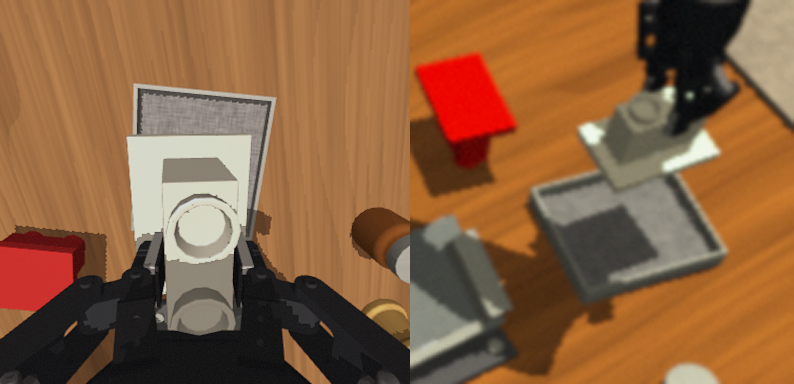

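The piece hangs upright over the tray. In the scene crop its foot's lowest corner is at (612,190), the tray is centred near (625,228), and the foot bottom is about TCP−10. I lower it, with small steps at the end.

Request:
step_arm(motion=[{"claw": 30, "delta_pos": [0, 2, 15], "turn": 0}, {"claw": 30, "delta_pos": [0, 0, 22], "turn": 0}, {"claw": 30, "delta_pos": [0, 0, 22], "turn": 0}, {"claw": 30, "delta_pos": [0, 0, 22], "turn": 0}, {"claw": 30, "delta_pos": [0, 0, 20], "turn": 0}, {"claw": 30, "delta_pos": [0, 0, 15], "turn": 0}, {"claw": 30, "delta_pos": [0, 0, 10], "turn": 0}, {"claw": 30, "delta_pos": [0, 0, 0], "turn": 0}])

```text
clock: 14.98
eef_pos: [548.8, 282.6, 38.8]
tcp_rot: [-3.138, 0.003, 1.418]
contact_force: [-0.9, -0.4, -5.5]
opening: 0.411
grasp_force: 62.0
```

Request:
step_arm(motion=[{"claw": 30, "delta_pos": [0, 0, 4], "turn": 0}, {"claw": 30, "delta_pos": [0, 0, 3], "turn": 0}, {"claw": 30, "delta_pos": [0, 0, 0], "turn": 0}])

```text
clock: 15.23
eef_pos: [551.0, 284.5, 35.2]
tcp_rot: [3.14, -0.001, 1.417]
contact_force: [-0.7, -0.1, -5.7]
opening: 0.416
grasp_force: 59.2
```

Request:
step_arm(motion=[{"claw": 30, "delta_pos": [0, 0, 2], "turn": 0}, {"claw": 30, "delta_pos": [0, 0, 2], "turn": 0}, {"claw": 30, "delta_pos": [0, 0, 0], "turn": 0}])

```text
clock: 15.48
eef_pos: [550.3, 284.9, 31.8]
tcp_rot: [3.141, -0.001, 1.417]
contact_force: [-4.6, 0.3, 4.3]
opening: 0.41
grasp_force: 59.9
```

Contact at TCP 32 is higher than expected: a bottom at about TCP−10 would be 22 mm, near the wall height. I check before pressing.

Run:
```python
from rig import *
from h import *
g=grab_frame("scene");np.savez("pics/s7.npz",**g)
f=grab_frame("wrist");t=grab_frame("top");np.savez("pics/w7.npz",**f)
b=cv2.resize(g["img"][120:200,300:395,::-1],(456,384),interpolation=cv2.INTER_CUBIC)
w=cv2.resize(f["img"][60:300,140:360,::-1],(344,375),interpolation=cv2.INTER_CUBIC);w=cv2.copyMakeBorder(w,0,9,0,0,0)
cv2.imwrite("pics/w7.png",np.hstack([w,b]));st=sense();p=st["eef_pos"];print(p,st["tcp_rot"],st["opening"],st["contact_force"])
q=lambda X:(proj(g,X)-[300,120])*4.8+[344,0]
qw=lambda X:(proj(f,X)-[140,60])*1.5625
th=st["tcp_rot"][2];ax=np.array([np.cos(th),np.sin(th),0]);ay=np.array([np.sin(th),-np.cos(th),0])
for z in(8,24):
  for h in (0,12,80):
    print("bottom",z,"h",h,[(q(X).round(0).tolist(),qw(X).round(0).tolist()) for X in [np.array([p[0],p[1],z+h])+a*60*ax+b_*40*ay for a in(-1,1) for b_ in(-1,1)]])
```

```text
[550.3280935  284.83227389  31.73859501] [ 3.14120495e+00 -1.04059270e-03  1.41703550e+00] 0.40863619849617977 [-4.74063978  1.52210466  4.38196858]
bottom 8 h 0 [([455.0, 195.0], [108.0, 346.0]), ([518.0, 289.0], [262.0, 346.0]), ([614.0, 138.0], [93.0, 111.0]), ([680.0, 228.0], [278.0, 111.0])]
bottom 8 h 12 [([458.0, 184.0], [104.0, 361.0]), ([522.0, 278.0], [267.0, 361.0]), ([618.0, 126.0], [87.0, 114.0]), ([685.0, 216.0], [284.0, 114.0])]
bottom 8 h 80 [([477.0, 116.0], [68.0, 493.0]), ([544.0, 212.0], [303.0, 493.0]), ([644.0, 57.0], [29.0, 144.0]), ([715.0, 149.0], [343.0, 144.0])]
bottom 24 h 0 [([459.0, 180.0], [102.0, 367.0]), ([523.0, 274.0], [268.0, 367.0]), ([619.0, 122.0], [84.0, 115.0]), ([687.0, 213.0], [286.0, 115.0])]
bottom 24 h 12 [([463.0, 168.0], [98.0, 385.0]), ([527.0, 263.0], [273.0, 385.0]), ([624.0, 111.0], [77.0, 119.0]), ([692.0, 201.0], [294.0, 119.0])]
bottom 24 h 80 [([482.0, 98.0], [55.0, 543.0]), ([550.0, 196.0], [317.0, 543.0]), ([651.0, 39.0], [3.0, 157.0]), ([723.0, 132.0], [369.0, 157.0])]
```

View pics/w7.png

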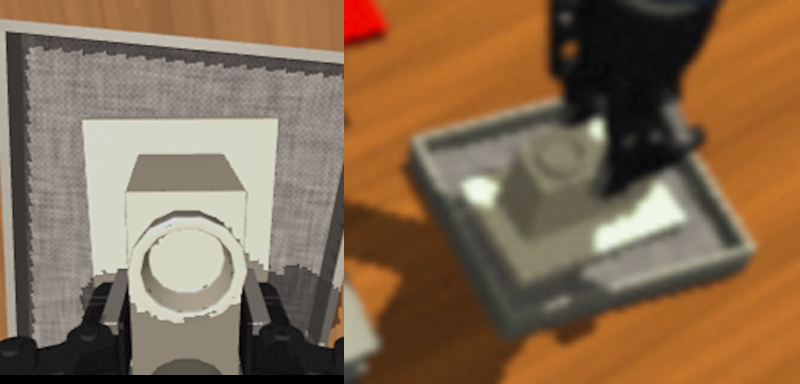

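The foot lies well inside the tray. Scene-crop corners (458,185), (520,285) and (685,215) match a foot bottom of 8 mm, so it stands on the floor. Ease the grip to settle, release, and lift away.

Request:
step_arm(motion=[{"claw": 30, "delta_pos": [0, 0, 0], "turn": 0}, {"claw": 30, "delta_pos": [0, 0, 0.5], "turn": 0}, {"claw": 30, "delta_pos": [0, 0, 0], "turn": 0}, {"claw": 30, "delta_pos": [0, 0, 0], "turn": 0}], force=20)

```text
clock: 15.97
eef_pos: [550.3, 284.8, 31.7]
tcp_rot: [3.141, -0.001, 1.417]
contact_force: [-6.5, 0.8, 8.4]
opening: 0.411
grasp_force: 60.1
```

Request:
step_arm(motion=[{"claw": 40, "delta_pos": [0, 0, 0], "turn": 0}, {"claw": 50, "delta_pos": [0, 0, 0], "turn": 0}, {"claw": 62, "delta_pos": [0, 0, 0], "turn": 0}, {"claw": 62, "delta_pos": [0, 0, 0], "turn": 0}, {"claw": 62, "delta_pos": [0, 0, 0], "turn": 0}])

```text
clock: 16.38
eef_pos: [550.7, 284.3, 30.0]
tcp_rot: [3.141, -0.0, 1.417]
contact_force: [-0.4, 0.2, -0.4]
opening: 0.72
grasp_force: 0.0
```

Request:
step_arm(motion=[{"claw": 62, "delta_pos": [0, 0, -8], "turn": 0}, {"claw": 62, "delta_pos": [0, 0, -20], "turn": 0}, {"claw": 62, "delta_pos": [0, 0, -30], "turn": 0}, {"claw": 62, "delta_pos": [0, 0, -30], "turn": 0}, {"claw": 62, "delta_pos": [0, 0, -30], "turn": 0}, {"claw": 62, "delta_pos": [0, 0, 0], "turn": 0}, {"claw": 62, "delta_pos": [0, 0, 0], "turn": 0}])

```text
clock: 16.97
eef_pos: [551.7, 284.9, 150.4]
tcp_rot: [3.138, -0.003, 1.417]
contact_force: [0.1, -0.2, -0.7]
opening: 0.728
grasp_force: 0.0
```

Run:
```python
from rig import *
from h import *
t=grab_frame("top");g=grab_frame("scene");f=grab_frame("wrist");st=sense();print(st["eef_pos"],st["opening"],st["contact_force"],st["qvel"].round(3))
# foot: white blob in wrist; compare far foot edge rays at z=20 and cup ring at z=88
hsv=cv2.cvtColor(f["img"],cv2.COLOR_RGB2HSV);m=cv2.inRange(hsv,(20,8,185),(60,60,255));n,l,s_,c_=cv2.connectedComponentsWithStats(m)
i=1+np.argmax(s_[1:,4]);x,y,w,h,a=s_[i];print(s_[i]);print([ray(f,u,20).round(0).tolist() for u in((x,y),(x+w,y),(x+w/2,y))])
v=[530,5.26,-.0538];G=lambda a:np.array([v[0],v[1],58])+seatR(v[2])@np.array(a,float)
# black in top view: rib & tab now vs expected open
m=(t["img"].max(2)<55).astype(np.uint8)[160:250,255:335];n,l,s_,c_=cv2.connectedComponentsWithStats(m)
print([(r[:5].tolist(),(q+[255,160]).round(1).tolist()) for r,q in zip(s_[1:],c_[1:]) if r[4]>15])
print("expect open",proj(t,G((0,134,60))),proj(t,G((50,178,46))))
```

```text
[549.53087755 283.75762414 146.75929935] 0.7229797418837303 [-0.14886666 -0.31741    -0.28940966] [ 0.003  0.013  0.004  0.001 -0.001 -0.   ]
[ 219  121   77  105 6222]
[[519.0, 348.0, 20.0], [597.0, 336.0, 20.0], [558.0, 342.0, 20.0]]
[]
expect open [290.51955334 197.42623517] [309.60237688 219.41908506]
```

The far foot edge measures 79 mm wide and puts the centre at (549,283), upright and mid-tray. Nothing has touched the lock or jaw since both reached their stops.

```bash
python3 -c "
from rig import *
print(sign_off())"
```

```text
the job is handed in; nothing more can be done
None
```

I handed in the job at about 17 s of the 51 s allowed, with no verdict returned: the lock and jaw were slid to their open stops (I didn't re-measure either at the end), and the white holder stands upright and released mid-tray, with the bystanders not touched.

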